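# Fetch the hindmost sample from the feed lane

## Robot

A 6-joint arm with a two-finger parallel gripper is mounted at the origin on a cart in front of the work surface, level with it; the furniture and walls round the work are solid. World frame = base frame: x ahead of the robot, y to its left, z up, the work surface at z = 0. Lengths are in m, angles in rad, forces in N, time in s.
With the tool pointing down it reaches from about 0.325 to 0.85 m from the base axis. Payload 15.5 kg.
Tool frame: the origin (TCP) lies on the centre line of the jaws, within the pads' length; the fingertips stand 17 mm ahead of it and the grasp point (between the pads) lies 2 mm behind it (ctrl.finger_overhang is the distance from the TCP to the fingertips, in m); z points along the fingers, y is the line along which they close (so a half turn about z gives the same grasp; the last joint's range is limited). The gripper opens to 91 mm and grips with 3 to 60 N. Pads are 32 mm wide; open, the fingers measure 118 mm over their backs; the gripper's body (76 mm by 178 mm) begins 60 mm behind the grasp point.
Start: joints at [1.073, 0.494, 1.345, -0, 1.302, -0.096], TCP at [0.245, 0.575, 0.231] pointing down, gripper open.
Joint ranges: [-2.91, 2.91], [-0.82, 2.16], [0.22, 2.67], [-1.22, 4.37], [0.12, 2.79], [-3.08, 3.08]. Speed limits (rad/s): [1.89, 1.89, 2.57, 3.01, 3.01, 3.01].

## Interface

Orientations are given as a unit quaternion [x, y, z, w].
In Python, from station import status, eyes, close_job, ctrl gives the robot as it stands.
- The arm moves only by the tool servo_tool, never from a script. Its argument "commands" is a list of rows, each an object with "claw": the opening, from -1 (shut) to 1 (fully open); "xyz": the shift along the world's x, y, z in parts of the range, where 1.0 means 100 cm, a list of three; "spin": the turn about the world's z in shares of 360 degrees (1.0 is 360 degrees). A call has exactly 5 rows; each row is the pose to reach, as a shift and turn from the pose commanded when the call began; what a row does not reach only later rows make up. A row lasts 1/8 s, in which the tool goes at most 62.5 mm and 10.7 degrees, less where a joint would pass 70% of its speed; a pose out of reach is approached as far as the arm can. Shift and turn numbers lie between -1 and 1, and a call with a number outside is refused. A call with a gripper value outside its range is refused whole. The fingers move at their own pace and stop on an object; the grip force is fixed at half the most. Time passes only in rows, so rows that repeat a pose let the fingers close, or fill a call up. It gives the time, the measured TCP pose, the force, the opening and the grip force at its end, in the units of the state.
- status.read_state(): the state, without advancing time (a new reading comes with each control period).
- eyes.capture(name): name is "scene" or "top" or "wrist"; returns a dict with "frame" (480x640x3 uint8, blue, green, red), "range_z" (480x640 float32, m along the optical axis (not along the pixel's ray), 0 where there is no reading), "fx", "fy", "cx", "cy" (pixels), "rvec" (rotation vector, rad) and "tvec" (3), from world to camera coordinates, as OpenCV has them; the wrist camera has in their place "T_tool_cam" (4x4, takes a point from camera to tool coordinates, whose origin is the TCP and whose axes are the flange's). Camera axes: x right, y down, z forward; pixel columns grow to the right and rows downward; lengths in m; the calibration is good to about 2 mm. A picture is of the moment at which its call begins: read the wrist's pose just before it.
- close_job(): hands the job in; it is judged then, once.
The state is a dict: "clock": time; "q": joint angles; "qvel": joint speeds; "joint_torque": joint torques, N m; "eef_pos": TCP position; "tool_rot": TCP orientation; "ft_force": force on the tool from outside, world axes, zero at the start; "wrist_torque": the same for the moment, N m; "gripper_width": finger opening in m; "grip_force": force on a finger pad.
Only numpy, scipy, OpenCV 4.12 (cv2) and the standard library are available. Lean on these libraries where they do the work, as an engineer would, in place of code of your own. Each camera call takes 0.05 s, during which the arm holds its last target. There are 200 camera calls.

## Task

The sample at the closed inner end of the feed lane is the next to be read. Move the two samples standing in front of it out through the open end of the lane onto the parking tray, then take the inner one out the same way and seat it in the round nest of the reading well. Then slide the other two back into the lane, each to the place where it stood, so that the queue keeps its order; keep all samples upright, leave the seed dishes alone, and let go of everything.

Things in the scene. Friction and masses are not known exactly. Their poses are not given: they have to be found in the camera images.
- tall_bottle: loose sample: slim tall white bottle, square, 26 x 26 mm from 25 to 68 mm high, ridged round cap 29 mm across, as wide as the bottle, to the full height of 80 mm. Grey carrier foot: disc 42 mm across, 8 mm high, then a 26 mm stem to 25 mm. About 100 g. Origin: centre of the underside; z up; x and y square to its flat sides, at the start within 0.08 rad of the lane's.
- wide_jar: loose sample: squat white jar, square with round corners, 40 x 40 mm from 25 to 54 mm high, wide ridged round cap 43 mm across to the full height of 67 mm. Grey carrier foot: disc 42 mm across, 8 mm high, then a 26 mm stem to 25 mm. About 100 g. Origin: centre of the underside; z up; x and y square to its flat sides, at the start within 0.08 rad of the lane's.
- square_bottle: loose sample: white square bottle, 30 x 30 mm from 25 to 55 mm high, its shoulders showing round a small round cap 23 mm across; full height 70 mm. Grey carrier foot: disc 42 mm across, 8 mm high, then a 26 mm stem to 25 mm. About 100 g. Origin: centre of the underside; z up; x and y square to its flat sides, at the start within 0.08 rad of the lane's.
- feed_lane: fixed grey plate 216 x 66 mm, 4 mm thick, with two aluminium rails, 48 mm between, 60 outside. Origin: centre of its underside; x towards the closed end. Feet slide easily on the plate under the rails' lips (slot 32 mm wide; lips 15.5 to 19.5 mm above bench): no lifting there. Three places on its centre line, marked by ticks, at x = 75, 27, -21 mm; a sample stands at each, which where varies
- lane_exit (a point): point on the lane's open apron, on its centre line, at lane x = -82 mm, 4 mm above the bench. The lips begin at x = -35 mm, a flared mouth reaches from there to -53 mm, the apron on to -108 mm. A sample whose origin is here stands clear of them and can be lifted off or set down. End stop at x = +100 mm, 26 mm high
- parking_tray: fixed shallow steel tray 190 (x) x 94 (y) mm, rim 12 mm high, inner floor 2.5 mm above the bench. Origin: centre of its underside; x along its length. Two samples stand in it well apart at x = +45 and -45 mm.
- reading_well: fixed white housing 88 x 88 mm, top 19 mm above the bench, with a round nest in the middle, 54 mm across and 7 mm deep (nest floor 12 mm above the bench). Behind it, at x = 42 to 82 mm, a low head 32 mm high. Origin: underside below the nest's centre; x towards the head.
- well_mouth (a point): centre of the reading well's nest, level with its top edge, 19 mm above the bench; a seated sample's origin is 7 mm below it
- dish_a: loose clear seed dish, 60 mm across, 12 mm high, beyond the work; not to be disturbed. Origin: centre of the underside
- dish_b: loose clear seed dish like the other one, further left; not to be disturbed. Origin: centre of the underside
Not all that is in view belongs to the job. What is shaped like the tall_bottle but orange or yellow is not meant. Leave any black look-alike of the square_bottle alone.

How it is judged:
By the outcome, as a careful person would: the job done as asked, in the order asked, and still so for the second after the job is handed in, with the robot touching nothing.
It also fails if it takes over 134 s, if anything falls off the work surface, if the arm or the gripper's body presses on something with over 40 N, if the wrist force passes 120 N, or if a joint passes its speed limit or range.

## Working session

There is one attempt and no reset: what is moved stays moved. The work goes in short steps, Python scripts to look and compute and a tool call to move; the robot and the scene stay as the last step left them, time stands still between calls to the robot, and variables do not carry over. Pictures are saved under pics/ and viewed, at most 14 in all, crops included, and the job is handed in when it is done.

Besides the shell and the picture viewer there is one more tool, called as name([rows], argument=value, ...), one row to a line, values as JSON. servo_tool: Moves the arm, as the interface text tells. Its arguments: {"type":"object","properties":{"commands":{"type":"array","items":{"type":"object","properties":{"claw":{"type":"number"},"xyz":{"type":"array","items":{"type":"number"}},"spin":{"type":"number"}}}}},"required":["commands"]}

```bash
mkdir -p pics; ls
cat > h.py <<'E'
import numpy as np,cv2
from station import status,eyes,ctrl
from scipy.spatial.transform import Rotation as R
def cam(name):
    s=status.read_state(); c=eyes.capture(name)
    if name=='wrist':
        T=np.eye(4);T[:3,:3]=R.from_quat(s['tool_rot']).as_matrix();T[:3,3]=s['eef_pos'];T=T@np.array(c['T_tool_cam'])
    else:
        W=np.eye(4);W[:3,:3]=cv2.Rodrigues(np.array(c['rvec'],float))[0];W[:3,3]=np.ravel(c['tvec']);T=np.linalg.inv(W)
    c['T']=T; return c
def ray(c,u,v):
    d=np.array([(u-c['cx'])/c['fx'],(v-c['cy'])/c['fy'],1]);return c['T'][:3,3],c['T'][:3,:3]@d
def onz(c,u,v,z):
    o,d=ray(c,u,v);return o+d*(z-o[2])/d[2]
def dep(c,u,v):
    z=c['range_z'][int(v),int(u)];o,d=ray(c,u,v);return o+d*z
def cloud(c):
    v,u=np.mgrid[:480,:640];d=np.stack([(u-c['cx'])/c['fx'],(v-c['cy'])/c['fy'],np.ones_like(u,float)],-1)*c['range_z'][...,None]
    return d@c['T'][:3,:3].T+c['T'][:3,3]
E
python3 - <<'E'
from h import *
s=status.read_state();print(s['clock'],s['eef_pos'],s['tool_rot'],s['gripper_width'],ctrl.finger_overhang)
import pickle
for n in ['top','scene']:
    c=cam(n);cv2.imwrite(f'pics/{n}0.png',c['frame']);print(n,c['T'].round(3).tolist(),c['fx'])
    pickle.dump(c,open(n+'0.pkl','wb'))
E
```

```text
pics
0.0 [0.24479799 0.5746656  0.23031473] [ 2.00030967e-01  9.79789377e-01 -5.95998325e-04 -1.82874342e-04] 0.09081994464179834 0.017
top [[-0.014, -0.995, 0.103, 0.438], [-1.0, 0.012, -0.02, 0.267], [0.019, -0.103, -0.994, 1.158], [0.0, 0.0, 0.0, 1.0]] 557.9124909019017
scene [[0.904, 0.351, -0.244, 0.82], [0.427, -0.747, 0.509, -0.361], [-0.003, -0.565, -0.825, 1.027], [0.0, 0.0, 0.0, 1.0]] 622.0103052268256
```

View pics/top0.png

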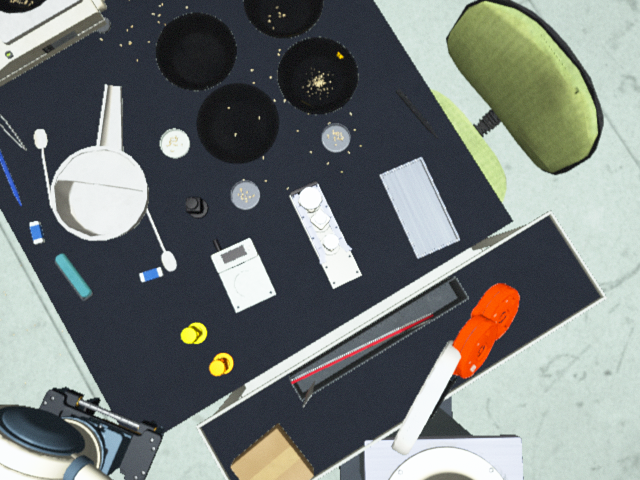

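View pics/scene0.png

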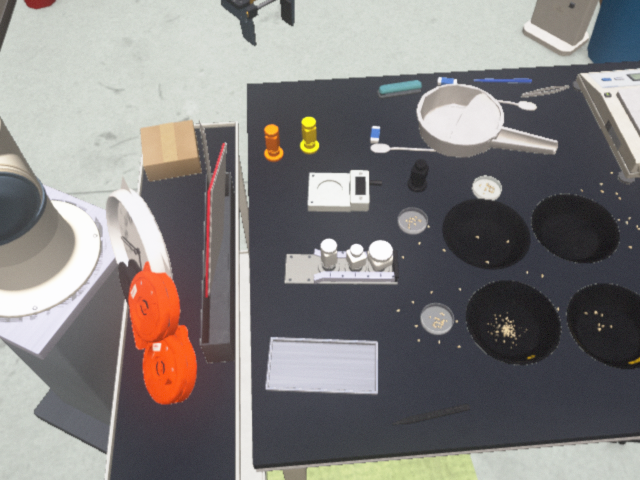

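The top view shows the lane at (325,235) with its open end at (345,285). The wide jar is innermost at (311,199), then the square bottle at (320,219) and the tall bottle at (331,242). The tray is at (419,207) and the well at (243,275). The scene view agrees: jar (380,255), square (356,257), tall (328,253).

Look-alikes are yellow (193,333) and orange (221,364) in the top view, and black (196,206). The dishes are at (336,137) and (245,195). I choose the three white ones in the lane and check them in a close crop.

Run:
```python
import pickle,cv2,numpy as np
t=pickle.load(open('top0.pkl','rb'))['frame'];s=pickle.load(open('scene0.pkl','rb'))['frame']
a=cv2.resize(t[175:295,280:370],None,fx=5,fy=5,interpolation=cv2.INTER_CUBIC)[:600,:400]
a=cv2.resize(t[175:295,285:365],(400,600),interpolation=cv2.INTER_CUBIC)
b=cv2.resize(s[230:290,280:400],(400,200),interpolation=cv2.INTER_CUBIC)
c=cv2.resize(t[230:320,203:283],(400,400),interpolation=cv2.INTER_CUBIC)[:400]
c=cv2.resize(t[230:318,203:283],(364,400),interpolation=cv2.INTER_CUBIC)
o=np.zeros((600,800,3),np.uint8);o[:,:400]=a;o[:200,400:]=b;o[200:,400:764]=c
cv2.imwrite('pics/crop1.png',o)
```

```text
(no output)
```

View pics/crop1.png

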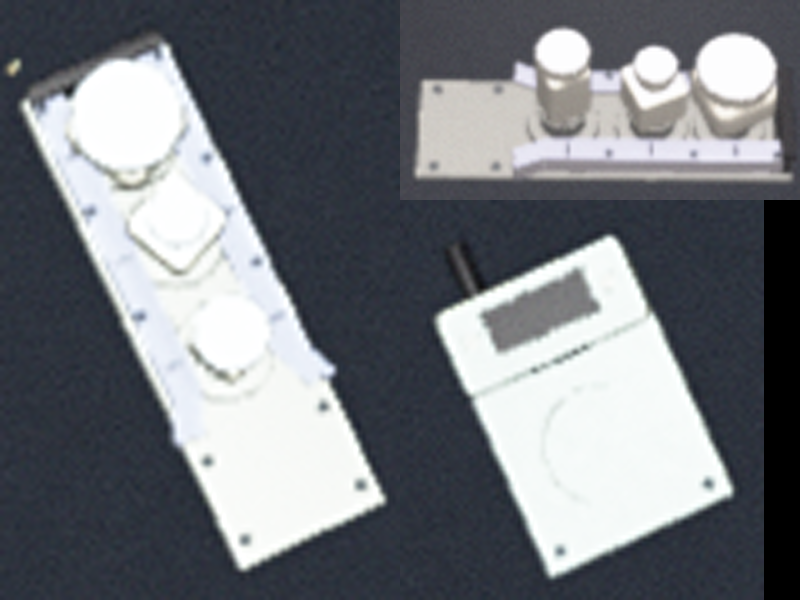

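The crop confirms the order: from the open end, the tall bottle at (230,335), the square bottle at (178,225) with its shoulders and small cap, and the wide jar at (127,110) by the stop. The nest arc is in the well housing around (605,445). The open-end plate corners are at (243,570) and (385,500).

Run:
```python
from h import *
import pickle
t=pickle.load(open('top0.pkl','rb'));s=pickle.load(open('scene0.pkl','rb'))
P=lambda u,v,z:onz(t,285+u/5,175+v/5,z)[:2].round(4)
a,b,d,e=P(243,570,.004),P(385,500,.004),P(165,35,.026),P(25,102,.026)
print('lane open corners',a,b,'stop top',d,e)
Q=lambda u,v,z:onz(s,280+(u-400)/3.333,230+v/3.333,z)[:2].round(4)
print('scene open corners',Q(420,82,.004),Q(416,177,.004),'closed',Q(792,178,.004))
W=lambda x,y,z:onz(t,203+(x-400)/4.55,230+(y-200)/4.545,z)[:2].round(4)
print('well near',W(550,577,.019),W(733,492,.019),'head line',W(475,397,.019),W(655,313,.019),'nest',W(600,445,.019))
print('tray',[onz(t,u,v,.012)[:2].round(4).tolist() for u,v in[(380,176),(425,158),(459,238),(417,257)]])
for n,c,px in[('top',t,[(310.5,198),(319.5,219),(331,241.5)]),('scene',s,[(380.5,250),(356.5,250),(328.5,246)])]:
    for (u,v),z in zip(px,(.067,.07,.080)): print(n,dep(c,u,v).round(4),onz(c,u,v,z).round(4))
# tray depth cluster: rectangle from cloud
for n,c in[('top',t),('scene',s)]:
    X=cloud(c);m=(c['range_z']>0)
    for nm,(x0,x1,y0,y1),(z0,z1) in[('jar/sq/tall caps',(.38,.62,.2,.45),(.05,.1)),('head',(.35,.6,.35,.55),(.026,.045)),('well',(.3,.6,.35,.55),(.013,.024))]:
        k=m&(X[...,0]>x0)&(X[...,0]<x1)&(X[...,1]>y0)&(X[...,1]<y1)&(X[...,2]>z0)&(X[...,2]<z1)
        nn,l,st,ce=cv2.connectedComponentsWithStats(k.astype(np.uint8))
        for i in range(1,nn):
            if st[i,4]>15:
                p=X[l==i];r=cv2.minAreaRect((p[:,:2]*1000).astype(np.float32));print(n,nm,st[i,4],p[:,2].min().round(3),p[:,2].max().round(3),np.round(r[0],1),np.round(r[1],1),round(r[2],1))
w=cam('wrist');print(np.round(eyes.capture('wrist')['T_tool_cam'],3).tolist(),w['fx'])
```

```text
lane open corners [0.4559 0.2189] [0.4839 0.1596] stop top [0.6757 0.2484] [0.6483 0.3063]
scene open corners [0.4576 0.2162] [0.4856 0.1572] closed [0.681  0.2483]
well near [0.4102 0.4175] [0.4466 0.3362] head line [0.4905 0.451 ] [0.5271 0.3707] nest [0.4683 0.3953]
tray [[0.6901, 0.1182], [0.7277, 0.0223], [0.5576, -0.0429], [0.5192, 0.0458]]
top [0.6343 0.2644 0.0708] [0.635  0.2643 0.067 ]
top [0.5922 0.2472 0.0716] [0.5924 0.2471 0.07  ]
top [0.5459 0.2259 0.0872] [0.5467 0.2256 0.08  ]
scene [0.6352 0.2612 0.0721] [0.6342 0.2645 0.067 ]
scene [0.5955 0.2412 0.074 ] [0.5945 0.2437 0.07  ]
scene [0.5488 0.2189 0.0876] [0.5467 0.2235 0.08  ]
top jar/sq/tall caps 59 0.05 0.076 [615.6 265.5] [ 8.7 27.7] 0.3
top jar/sq/tall caps 228 0.051 0.08 [595.2 245.6] [29.7 30.2] 49.4
top jar/sq/tall caps 206 0.053 0.09 [548.1 225.2] [28.8 29.6] 36.8
top head 862 0.026 0.039 [526.9 419.7] [41.3 87.7] 23.8
top head 29 0.027 0.045 [374.1 490.5] [31.8 14.4] 10.2
top well 62 0.013 0.022 [549.  456.9] [25.1 10.1] 22.9
top well 1456 0.013 0.024 [469.9 394.9] [86.8 88.8] 24.2
scene jar/sq/tall caps 321 0.05 0.09 [546.6 223.8] [30.4 30.2] 45.6
scene jar/sq/tall caps 49 0.05 0.074 [615.  262.6] [ 9.4 29.3] 0.6
scene jar/sq/tall caps 281 0.05 0.079 [595.6 242.6] [32.3 29.3] 44.4
scene head 82 0.026 0.045 [372.7 489.3] [32.8 19.6] 12.2
scene head 647 0.026 0.038 [526.7 417.6] [39.6 91.4] 23.9
scene well 34 0.014 0.023 [375.3 490.7] [25. 11.] 32.3
scene well 40 0.013 0.024 [315.5 437.4] [26.5 14.6] 36.1
scene well 1150 0.013 0.024 [487.  400.5] [126.1  92.7] 24.1
scene well 55 0.013 0.021 [547.6 453.1] [26.7 11.2] 32.0
[[0.0, -0.967, -0.255, 0.073], [1.0, 0.0, 0.001, 0.0], [-0.001, -0.255, 0.967, -0.154], [0.0, 0.0, 0.0, 1.0]] 363.1538009115544
```

Units first: turns go in shares of 360 degrees. So 48 degrees is 0.1333.

servo_tool([
  {"claw":0.2,"xyz":[0.035,-0.04,0],"spin":0.0267},
  {"claw":0.2,"xyz":[0.07,-0.08,0],"spin":0.0533},
  {"claw":0.2,"xyz":[0.105,-0.12,0],"spin":0.08},
  {"claw":0.2,"xyz":[0.14,-0.16,0],"spin":0.1067},
  {"claw":0.2,"xyz":[0.175,-0.2,0],"spin":0.1333},
])

```text
clock: 0.82
eef_pos: [0.4209, 0.3736, 0.2309]
tool_rot: [-0.219, 0.976, -0.0, -0.0]
ft_force: [1.1, 0.3, 0.3]
gripper_width: 0.055
grip_force: 0.0
```

servo_tool([
  {"claw":0.2,"xyz":[0.03,-0.035,0],"spin":0},
  {"claw":0.2,"xyz":[0.06,-0.07,0],"spin":0},
  {"claw":0.2,"xyz":[0.09,-0.11,0],"spin":0},
  {"claw":0.2,"xyz":[0.11,-0.15,0],"spin":0},
  {"claw":0.2,"xyz":[0.11,-0.15,0],"spin":0},
])

```text
clock: 1.45
eef_pos: [0.5312, 0.2225, 0.2307]
tool_rot: [-0.214, 0.977, -0.0, -0.0]
ft_force: [0.2, 0.6, 0.3]
gripper_width: 0.0547
grip_force: 0.0
```

Run:
```python
from h import *
import pickle
s=status.read_state();print(s['clock'],s['eef_pos'],R.from_quat(s['tool_rot']).as_matrix().round(3).tolist(),s['gripper_width'],np.round(s['q'],2))
c=cam('wrist');cv2.imwrite('pics/w1.png',c['frame']);pickle.dump(c,open('w1.pkl','wb'))
```

```text
1.45 [0.53120675 0.22249232 0.23070024] [[-0.908, -0.418, -0.0], [-0.418, 0.908, -0.0], [0.0, -0.0, -1.0]] 0.05466753805297459 [ 0.29  0.42  1.47 -0.    1.25 -1.71]
```

View pics/w1.png

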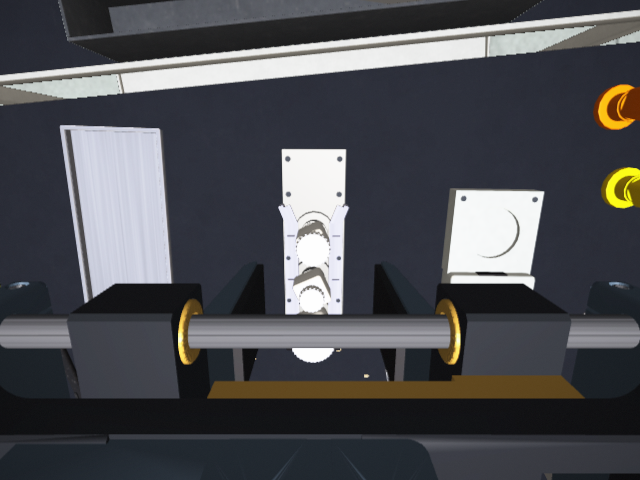

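The wrist view shows the lane, open end up, with plate corners at (281,149) and (346,149). The tall cap is at (312,246), the square one at (312,297) and the jar is under the bar. The nest arc is at about (497,236) and the tray at (63..163,127..300). I'll look closer.

Run:
```python
import pickle,cv2,numpy as np
f=pickle.load(open('w1.pkl','rb'))['frame']
a=cv2.resize(f[140:320,262:364],(340,600),interpolation=cv2.INTER_CUBIC)
b=cv2.resize(f[175:295,440:555],(440,459),interpolation=cv2.INTER_CUBIC)
o=np.zeros((600,800,3),np.uint8);o[:,:340]=a;o[:459,360:]=b
cv2.imwrite('pics/crop2.png',o)
```

```text
(no output)
```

View pics/crop2.png

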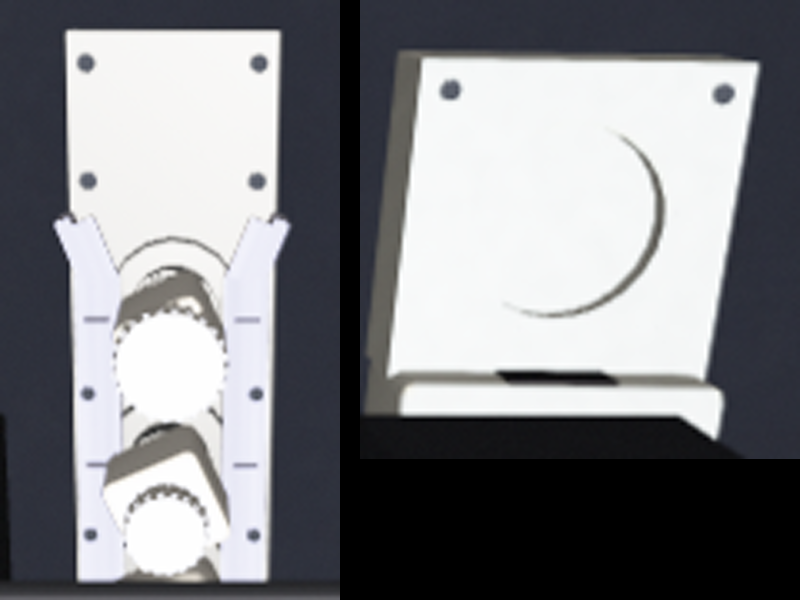

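Run:
```python
import pickle,cv2,numpy as np
from h import *
c=pickle.load(open('w1.pkl','rb'));f=c['frame']
cv2.imwrite('pics/crop3.png',cv2.convertScaleAbs(cv2.resize(f[215:320,285:340],(314,600),interpolation=cv2.INTER_CUBIC),alpha=.9))
P=lambda x,y,z:onz(c,262+x*.3,140+y*.3,z)[:2].round(4)
def ang(a,b):d=b-a;return np.degrees(np.arctan2(d[1],d[0])).round(1)
a,b=P(66,31,.004),P(280,31,.004);print('open',a,b,ang(a,b),np.linalg.norm(a-b))
l,r=P(66,31,.004),P(78,580,.004);print('left edge',ang(l,r)); l,r=P(280,31,.004),P(268,580,.004);print('right edge',ang(l,r))
a=P(96,320,.0195);b=P(247,320,.0195);print('tick -21',a,b,(a+b)/2)
a=P(96,465,.0195);b=P(247,465,.0195);print('tick 27',a,b,(a+b)/2)
A,B,C=P(105,490,.059),P(195,455,.059),P(228,525,.059);print('sq',ang(A,B),np.linalg.norm(A-B),ang(C,B))
print('caps tall',P(170,365,.084),'sq',P(167,530,.074))
Q=lambda x,y,z:onz(c,440+(x-360)/3.826,175+y/3.826,z)[:2].round(4)
a,b,d,e=Q(423,58,.019),Q(760,63,.019),Q(387,374,.019),Q(706,380,.019)
print('well',a,b,ang(a,b),np.linalg.norm(a-b),'headline',d,e,'nest right',Q(665,212,.019),Q(550,317,.019),Q(610,128,.019))
T=lambda u,v:onz(c,u,v,.012)[:2].round(4)
print('tray',T(62,127),T(161,129),T(172,297))
```

```text
open [0.4832 0.1602] [0.4559 0.2194] 114.8 0.06519148717432362
left edge 24.6
right edge 24.5
tick -21 [0.5584 0.2043] [0.5388 0.2469] [0.5486 0.2256]
tick 27 [0.6022 0.2235] [0.582  0.2674] [0.5921  0.24545]
sq 137.2 0.027950849718747436 -131.2
caps tall [0.5449 0.2245] sq [0.5911 0.2444]
well [0.4456 0.3362] [0.4098 0.4172] 113.8 0.0885586811103237 headline [0.5258 0.3715] [0.4901 0.4531] nest right [0.4542 0.4165] [0.4926 0.4039] [0.4409 0.3907]
tray [ 0.5535 -0.0427] [0.5147 0.0458] [0.6788 0.1132]
```

View pics/crop3.png

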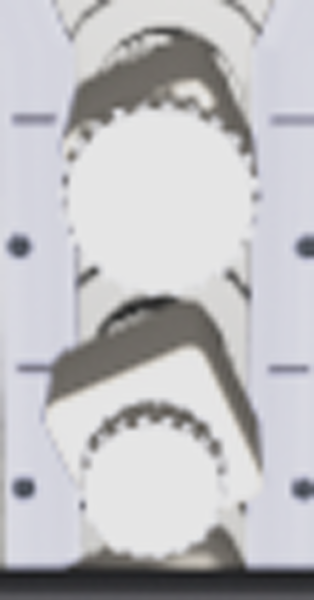

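The tall and square bodies stand about 22° off the lane's axes: the edge is at 137° and the lane's y is at 114.7°. I'll turn the fingers to their faces.

Measured positions (m):

| Item | x | y |
|---|---|---|
| Lane origin (yaw 24.6°) | .5678 | .2343 |
| Nest | .468 | .3945 |
| Tray centre | .623 | .039 |

I'll approach the tall bottle first.

Converted, 22.5 degrees is 0.0625.

servo_tool([
  {"claw":0.1,"xyz":[0.005,0,-0.02],"spin":0.0222},
  {"claw":0.1,"xyz":[0.01,0,-0.04],"spin":0.0444},
  {"claw":0.1,"xyz":[0.017,0.001,-0.07],"spin":0.0625},
  {"claw":0.1,"xyz":[0.017,0.001,-0.09],"spin":0.0625},
  {"claw":0.1,"xyz":[0.017,0.001,-0.09],"spin":0.0625},
])

```text
clock: 2.12
eef_pos: [0.5456, 0.2266, 0.1397]
tool_rot: [-0.403, 0.915, 0.0, -0.001]
ft_force: [-0.4, -0.0, 0.6]
gripper_width: 0.0502
grip_force: 0.0
```

servo_tool([
  {"claw":0.1,"xyz":[0,0,0],"spin":0},
  {"claw":0.1,"xyz":[0,0,0],"spin":0},
  {"claw":0.1,"xyz":[0,0,0],"spin":0},
  {"claw":0.1,"xyz":[0,0,0],"spin":0},
  {"claw":0.1,"xyz":[0,0,0],"spin":0},
])

```text
clock: 2.75
eef_pos: [0.547, 0.226, 0.141]
tool_rot: [-0.402, 0.916, 0.0, 0.0]
ft_force: [-0.2, 0.5, -0.6]
gripper_width: 0.0503
grip_force: 0.0
```

servo_tool([
  {"claw":0.1,"xyz":[0.001,0,-0.03],"spin":0},
  {"claw":0.1,"xyz":[0.001,0,-0.06],"spin":0},
  {"claw":0.1,"xyz":[0.001,0,-0.09],"spin":0},
  {"claw":0.1,"xyz":[0.001,0,-0.09],"spin":0},
  {"claw":0.1,"xyz":[0.001,0,-0.09],"spin":0},
])

```text
clock: 3.38
eef_pos: [0.5485, 0.2261, 0.0519]
tool_rot: [-0.402, 0.916, -0.0, 0.0]
ft_force: [0.1, 1.0, 0.3]
gripper_width: 0.0501
grip_force: 0.0
```

servo_tool([
  {"claw":-0.3,"xyz":[0,0,0],"spin":0},
  {"claw":-0.5,"xyz":[0,0,0],"spin":0},
  {"claw":-1,"xyz":[0,0,0],"spin":0},
  {"claw":-1,"xyz":[0,0,0],"spin":0},
  {"claw":-1,"xyz":[0,0,0],"spin":0},
])

```text
clock: 4.0
eef_pos: [0.5484, 0.2261, 0.0515]
tool_rot: [-0.402, 0.916, -0.0, 0.001]
ft_force: [-0.5, -1.2, 7.9]
gripper_width: 0.0282
grip_force: 30.0
```

servo_tool([
  {"claw":-1,"xyz":[-0.0136,-0.0062,0],"spin":0},
  {"claw":-1,"xyz":[-0.0273,-0.0125,0],"spin":0},
  {"claw":-1,"xyz":[-0.0409,-0.0187,0],"spin":0},
  {"claw":-1,"xyz":[-0.0555,-0.0254,0],"spin":0},
  {"claw":-1,"xyz":[-0.0555,-0.0254,0],"spin":0},
])

```text
clock: 4.62
eef_pos: [0.4919, 0.2003, 0.0516]
tool_rot: [-0.402, 0.916, -0.0, 0.0]
ft_force: [-1.8, -0.8, 8.6]
gripper_width: 0.028
grip_force: 30.0
```

Run:
```python
from h import *
s=status.read_state();print(s['clock'],s['eef_pos'],s['ft_force'],s['gripper_width'])
c=cam('scene')['frame'];w=cam('wrist')['frame']
a=cv2.resize(c[205:305,265:415],(600,400),interpolation=cv2.INTER_CUBIC)
b=cv2.resize(w[150:350,220:400],(180,200))
cv2.imwrite('pics/s2.png',a);
```

```text
4.625 [0.49194659 0.20025873 0.05156159] [-1.76521479 -0.84223432  8.56680903] 0.027976629028192194
```

View pics/s2.png

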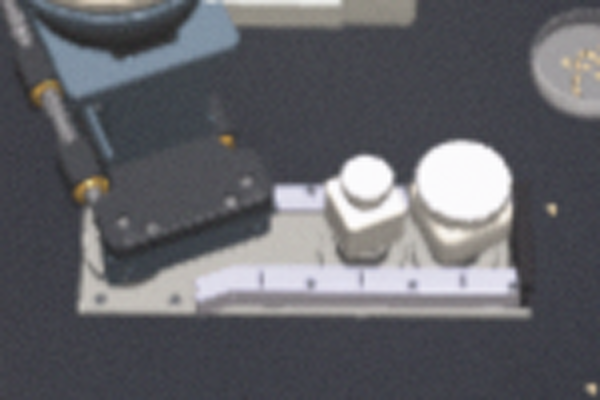

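The picture shows the tall bottle in the jaws out on the apron. The square bottle at (366,195) and the jar at (462,190) are undisturbed. Lifting and carrying it to the tray.

servo_tool([
  {"claw":-1,"xyz":[0,0,0.02],"spin":0},
  {"claw":-1,"xyz":[0,0,0.05],"spin":0},
  {"claw":-1,"xyz":[0.03,-0.025,0.05],"spin":0},
  {"claw":-1,"xyz":[0.065,-0.054,0.05],"spin":0},
  {"claw":-1,"xyz":[0.1,-0.083,0.05],"spin":0},
])

```text
clock: 5.35
eef_pos: [0.5934, 0.1167, 0.1012]
tool_rot: [-0.402, 0.916, -0.0, 0.0]
ft_force: [0.4, 0.5, -0.4]
gripper_width: 0.0279
grip_force: 30.0
```

servo_tool([
  {"claw":-1,"xyz":[0.03,-0.025,0],"spin":0},
  {"claw":-1,"xyz":[0.06,-0.05,0],"spin":0},
  {"claw":-1,"xyz":[0.072,-0.06,0],"spin":0},
  {"claw":-1,"xyz":[0.072,-0.06,0],"spin":0},
  {"claw":-1,"xyz":[0.072,-0.06,0],"spin":0},
])

```text
clock: 5.98
eef_pos: [0.6634, 0.0584, 0.1008]
tool_rot: [-0.402, 0.915, 0.0, -0.0]
ft_force: [0.2, 0.2, -1.2]
gripper_width: 0.028
grip_force: 30.0
```

Run:
```python
from h import *
s=status.read_state();print(s['clock'],s['eef_pos'],s['ft_force'],s['gripper_width'],s['wrist_torque'])
import pickle
c=cam('scene');f=c['frame'];pickle.dump(c,open('s3.pkl','wb'))
a=cv2.resize(f[240:410,250:420],(600,600),interpolation=cv2.INTER_CUBIC)
cv2.imwrite('pics/s3.png',a);
```

```text
5.975 [0.66340287 0.05843658 0.10079146] [ 0.17588994  0.15055917 -1.20354757] 0.028037362214492496 [-0.00913208  0.04592949  0.06654234]
```

View pics/s3.png

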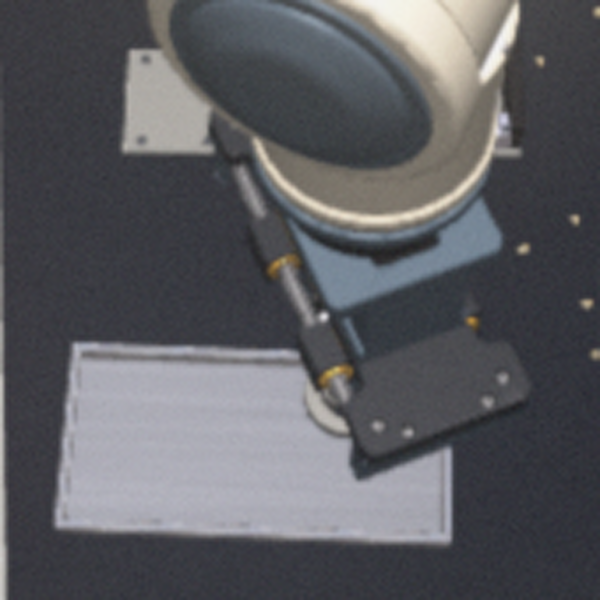

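The tall bottle hangs in the jaws with its foot at (335,405) over the tray. The tray corners are at (75,345), (56,525) and (450,540) in the crop, so I'll check the tray centre.

Run:
```python
from h import *
import pickle
c=pickle.load(open('s3.pkl','rb'))
a,b,d=[onz(c,250+x/3.529,240+y/3.529,.012)[:2] for x,y in((75,343),(56,528),(451,541))]
print(a,b,d,'center',(a+d)/2,np.linalg.norm(a-b),np.linalg.norm(d-b),(d-b)/.19)
```

```text
[0.51816532 0.04247655] [ 0.55625024 -0.04830458] [0.73143709 0.02700354] center [0.6248012  0.03474004] 0.09844630078933182 0.19068755303198268 [0.92203601 0.39635854]
```

servo_tool([
  {"claw":-1,"xyz":[0,0,-0.02],"spin":0},
  {"claw":-1,"xyz":[0,0,-0.03],"spin":0},
  {"claw":-1,"xyz":[0,0,-0.03],"spin":0},
  {"claw":-1,"xyz":[0,0,-0.03],"spin":0},
  {"claw":-1,"xyz":[0,0,-0.03],"spin":0},
])

```text
clock: 6.65
eef_pos: [0.6648, 0.0576, 0.0715]
tool_rot: [-0.402, 0.916, -0.0, 0.0]
ft_force: [0.2, 0.1, -0.5]
gripper_width: 0.0281
grip_force: 30.0
```

servo_tool([
  {"claw":-1,"xyz":[0,0,-0.012],"spin":0},
  {"claw":-1,"xyz":[0,0,-0.021],"spin":0},
  {"claw":-1,"xyz":[0,0,-0.021],"spin":0},
  {"claw":-1,"xyz":[0,0,-0.021],"spin":0},
  {"claw":-1,"xyz":[0,0,-0.021],"spin":0},
])

```text
clock: 7.28
eef_pos: [0.6644, 0.0576, 0.0497]
tool_rot: [-0.402, 0.916, 0.0, -0.0]
ft_force: [-0.3, -0.6, -0.2]
gripper_width: 0.0283
grip_force: 30.0
```

servo_tool([
  {"claw":-0.2,"xyz":[0,0,0],"spin":0},
  {"claw":0.1,"xyz":[0,0,0],"spin":0},
  {"claw":0.1,"xyz":[0,0,0],"spin":0},
  {"claw":0.1,"xyz":[0,0,0.02],"spin":0},
  {"claw":0.1,"xyz":[0,0,0.06],"spin":0},
])

```text
clock: 7.9
eef_pos: [0.6638, 0.0576, 0.1105]
tool_rot: [-0.402, 0.916, 0.0, -0.001]
ft_force: [0.4, 0.2, -0.7]
gripper_width: 0.0505
grip_force: 0.0
```

servo_tool([
  {"claw":0.1,"xyz":[0,0,0.03],"spin":0},
  {"claw":0.1,"xyz":[-0.02,0.052,0.03],"spin":0},
  {"claw":0.1,"xyz":[-0.04,0.104,0.03],"spin":0},
  {"claw":0.1,"xyz":[-0.06,0.156,0.03],"spin":0},
  {"claw":0.1,"xyz":[-0.072,0.188,0.03],"spin":0},
])

```text
clock: 8.52
eef_pos: [0.5917, 0.2479, 0.1416]
tool_rot: [-0.403, 0.915, 0.0, 0.001]
ft_force: [0.2, -0.7, 0.4]
gripper_width: 0.0505
grip_force: 0.0
```

servo_tool([
  {"claw":0.05,"xyz":[0,0,0],"spin":0},
  {"claw":0.05,"xyz":[0,0,-0.03],"spin":0},
  {"claw":0.05,"xyz":[0,0,-0.065],"spin":0},
  {"claw":0.05,"xyz":[0,0,-0.093],"spin":0},
  {"claw":0.05,"xyz":[0,0,-0.093],"spin":0},
])

```text
clock: 9.15
eef_pos: [0.5919, 0.2445, 0.0461]
tool_rot: [-0.402, 0.916, 0.0, -0.001]
ft_force: [0.5, -0.7, 0.5]
gripper_width: 0.0483
grip_force: 0.0
```

servo_tool([
  {"claw":-0.2,"xyz":[0,0,0],"spin":0},
  {"claw":-0.4,"xyz":[0,0,0],"spin":0},
  {"claw":-1,"xyz":[0,0,0],"spin":0},
  {"claw":-1,"xyz":[0,0,0],"spin":0},
  {"claw":-1,"xyz":[0,0,0],"spin":0},
])

```text
clock: 9.78
eef_pos: [0.5934, 0.2457, 0.0485]
tool_rot: [-0.402, 0.916, -0.0, 0.001]
ft_force: [-0.2, -1.8, 7.0]
gripper_width: 0.0297
grip_force: 30.0
```

servo_tool([
  {"claw":-1,"xyz":[-0.018,-0.0082,0],"spin":0},
  {"claw":-1,"xyz":[-0.0382,-0.0175,0],"spin":0},
  {"claw":-1,"xyz":[-0.0591,-0.027,0],"spin":0},
  {"claw":-1,"xyz":[-0.0791,-0.0362,0],"spin":0},
  {"claw":-1,"xyz":[-0.0991,-0.0453,0],"spin":0},
])

```text
clock: 10.4
eef_pos: [0.4946, 0.2005, 0.0485]
tool_rot: [-0.402, 0.916, -0.0, 0.002]
ft_force: [2.4, 0.8, 7.7]
gripper_width: 0.0299
grip_force: 30.0
```

servo_tool([
  {"claw":-1,"xyz":[0,0,0],"spin":0},
  {"claw":-1,"xyz":[0,0,0.03],"spin":0},
  {"claw":-1,"xyz":[0,0,0.05],"spin":0},
  {"claw":-1,"xyz":[0.02,-0.04,0.05],"spin":0},
  {"claw":-1,"xyz":[0.04,-0.08,0.05],"spin":0},
])

```text
clock: 11.02
eef_pos: [0.5343, 0.1197, 0.0981]
tool_rot: [-0.403, 0.915, -0.0, 0.001]
ft_force: [0.1, 0.2, -1.3]
gripper_width: 0.03
grip_force: 30.0
```

servo_tool([
  {"claw":-1,"xyz":[0.02,-0.04,0],"spin":0},
  {"claw":-1,"xyz":[0.04,-0.08,0],"spin":0},
  {"claw":-1,"xyz":[0.05,-0.101,0],"spin":0},
  {"claw":-1,"xyz":[0.05,-0.101,-0.01],"spin":0},
  {"claw":-1,"xyz":[0.05,-0.101,-0.03],"spin":0},
])

```text
clock: 11.65
eef_pos: [0.5833, 0.02, 0.067]
tool_rot: [-0.402, 0.916, -0.0, 0.0]
ft_force: [-0.3, 0.0, -2.2]
gripper_width: 0.0298
grip_force: 30.0
```

servo_tool([
  {"claw":-1,"xyz":[0,0,-0.01],"spin":0},
  {"claw":-1,"xyz":[0,0,-0.018],"spin":0},
  {"claw":-1,"xyz":[0,0,-0.021],"spin":0},
  {"claw":-1,"xyz":[0,0,-0.021],"spin":0},
  {"claw":-1,"xyz":[0,0,-0.021],"spin":0},
])

```text
clock: 12.28
eef_pos: [0.5831, 0.0199, 0.0467]
tool_rot: [-0.402, 0.916, 0.0, 0.0]
ft_force: [-5.9, 3.0, 10.8]
gripper_width: 0.0296
grip_force: 30.0
```

servo_tool([
  {"claw":-0.2,"xyz":[0,0,0],"spin":0},
  {"claw":0.1,"xyz":[0,0,0],"spin":0},
  {"claw":0.15,"xyz":[0,0,0],"spin":0},
  {"claw":0.2,"xyz":[0,0,0.03],"spin":0},
  {"claw":0.2,"xyz":[0,0,0.08],"spin":0},
])

```text
clock: 12.9
eef_pos: [0.5824, 0.0193, 0.1255]
tool_rot: [-0.402, 0.916, 0.001, -0.001]
ft_force: [0.9, -0.2, 1.0]
gripper_width: 0.055
grip_force: 0.0
```

servo_tool([
  {"claw":0.2,"xyz":[0.01,0.05,0.01],"spin":0},
  {"claw":0.2,"xyz":[0.02,0.1,0.01],"spin":0},
  {"claw":0.2,"xyz":[0.032,0.15,0.01],"spin":0},
  {"claw":0.2,"xyz":[0.042,0.2,0.01],"spin":0},
  {"claw":0.2,"xyz":[0.052,0.246,0.01],"spin":0},
])

```text
clock: 13.52
eef_pos: [0.6355, 0.2671, 0.1358]
tool_rot: [-0.402, 0.916, -0.0, 0.0]
ft_force: [0.8, 0.1, -0.6]
gripper_width: 0.0545
grip_force: 0.0
```

servo_tool([
  {"claw":0.2,"xyz":[0,0,0],"spin":0},
  {"claw":0.2,"xyz":[0,0,0],"spin":0},
  {"claw":0.2,"xyz":[0,0,-0.03],"spin":0},
  {"claw":0.2,"xyz":[0,0,-0.075],"spin":0},
  {"claw":0.2,"xyz":[0,0,-0.075],"spin":0},
])

```text
clock: 14.15
eef_pos: [0.6332, 0.2633, 0.0582]
tool_rot: [-0.401, 0.916, 0.0, -0.003]
ft_force: [0.2, -0.9, 0.1]
gripper_width: 0.0547
grip_force: 0.0
```

servo_tool([
  {"claw":0,"xyz":[0,0,0],"spin":0},
  {"claw":-1,"xyz":[0,0,0],"spin":0},
  {"claw":-1,"xyz":[0,0,0],"spin":0},
  {"claw":-1,"xyz":[0,0,0],"spin":0},
  {"claw":-1,"xyz":[0,0,0],"spin":0},
])

```text
clock: 14.78
eef_pos: [0.6365, 0.2654, 0.0629]
tool_rot: [-0.402, 0.916, -0.0, 0.001]
ft_force: [-0.2, -1.5, 9.1]
gripper_width: 0.0423
grip_force: 30.0
```

servo_tool([
  {"claw":-1,"xyz":[-0.018,-0.0082,0],"spin":0},
  {"claw":-1,"xyz":[-0.0382,-0.0175,0],"spin":0},
  {"claw":-1,"xyz":[-0.0591,-0.027,0],"spin":0},
  {"claw":-1,"xyz":[-0.0791,-0.0362,0],"spin":0},
  {"claw":-1,"xyz":[-0.0991,-0.0453,0],"spin":0},
])

```text
clock: 15.4
eef_pos: [0.5376, 0.2203, 0.0629]
tool_rot: [-0.402, 0.916, -0.0, 0.002]
ft_force: [2.5, 1.1, 9.5]
gripper_width: 0.0422
grip_force: 30.0
```

servo_tool([
  {"claw":-1,"xyz":[-0.02,-0.0092,0],"spin":0},
  {"claw":-1,"xyz":[-0.0436,-0.02,0],"spin":0},
  {"claw":-1,"xyz":[-0.0436,-0.02,0],"spin":0},
  {"claw":-1,"xyz":[-0.0436,-0.02,0.03],"spin":0},
  {"claw":-1,"xyz":[-0.0436,-0.02,0.05],"spin":0},
])

```text
clock: 16.02
eef_pos: [0.4933, 0.2001, 0.1128]
tool_rot: [-0.402, 0.916, -0.0, 0.001]
ft_force: [0.2, 1.2, -0.7]
gripper_width: 0.042
grip_force: 30.0
```

servo_tool([
  {"claw":-1,"xyz":[-0.005,0.04,0.01],"spin":0},
  {"claw":-1,"xyz":[-0.01,0.08,0.01],"spin":0},
  {"claw":-1,"xyz":[-0.016,0.13,0.01],"spin":0},
  {"claw":-1,"xyz":[-0.022,0.175,0.01],"spin":0},
  {"claw":-1,"xyz":[-0.0245,0.195,0.01],"spin":0},
])

```text
clock: 16.65
eef_pos: [0.4679, 0.3973, 0.1218]
tool_rot: [-0.403, 0.915, 0.0, 0.001]
ft_force: [-0.5, 0.0, -1.2]
gripper_width: 0.0422
grip_force: 30.0
```

Run:
```python
from h import *
import pickle
s=status.read_state();print(s['clock'],s['eef_pos'],s['ft_force'],s['gripper_width'])
t=cam('scene');pickle.dump(t,open('t4.pkl','wb'));f=t['frame']
a=cv2.resize(f[140:410,245:425],(400,600),interpolation=cv2.INTER_CUBIC)
b=cv2.resize(cam('wrist')['frame'][100:420,213:427],(400,600),interpolation=cv2.INTER_CUBIC)
cv2.imwrite('pics/s4.png',np.hstack([a,b]))
```

```text
16.65 [0.46789782 0.39734456 0.12176918] [-0.4709197   0.01094001 -1.18467163] 0.04215899785762951
```

View pics/s4.png

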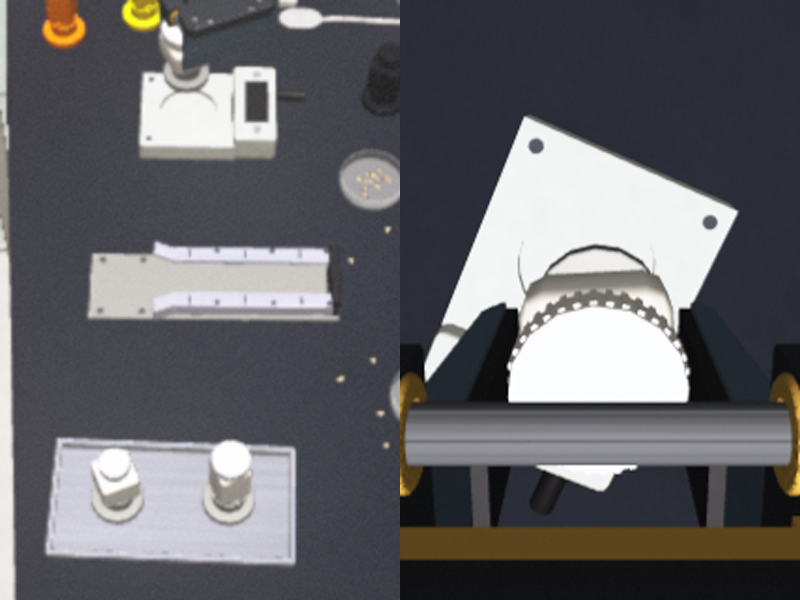

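The left half shows both parked samples upright in the tray (square at (115,485), tall at (230,480)), the lane empty, and the jar's foot over the well at (186,75). The right half shows the jar's foot between the nest arcs at (520,270) and (655,265). Lowering it.

servo_tool([
  {"claw":-1,"xyz":[0,0,-0.015],"spin":0},
  {"claw":-1,"xyz":[0,0,-0.03],"spin":0},
  {"claw":-1,"xyz":[0,0,-0.04],"spin":0},
  {"claw":-1,"xyz":[0,0,-0.046],"spin":0},
  {"claw":-1,"xyz":[0,0,-0.046],"spin":0},
])

```text
clock: 17.38
eef_pos: [0.4681, 0.3947, 0.0745]
tool_rot: [-0.402, 0.916, -0.0, -0.0]
ft_force: [0.5, -0.0, -0.9]
gripper_width: 0.042
grip_force: 30.0
```

servo_tool([
  {"claw":-1,"xyz":[0,0,-0.003],"spin":0},
  {"claw":-1,"xyz":[0,0,-0.005],"spin":0},
  {"claw":-1,"xyz":[0,0,-0.005],"spin":0},
  {"claw":-1,"xyz":[0,0,-0.005],"spin":0},
  {"claw":-1,"xyz":[0,0,-0.005],"spin":0},
])

```text
clock: 18.0
eef_pos: [0.4684, 0.3952, 0.0708]
tool_rot: [-0.402, 0.916, 0.0, 0.001]
ft_force: [-1.8, -1.5, 10.2]
gripper_width: 0.042
grip_force: 30.0
```

servo_tool([
  {"claw":-0.05,"xyz":[0,0,0],"spin":0},
  {"claw":0.15,"xyz":[0,0,0],"spin":0},
  {"claw":0.2,"xyz":[0,0,0],"spin":0},
  {"claw":0.2,"xyz":[0,0,0.03],"spin":0},
  {"claw":0.2,"xyz":[0,0,0.08],"spin":0},
])

```text
clock: 18.62
eef_pos: [0.4673, 0.3944, 0.1494]
tool_rot: [-0.402, 0.916, -0.0, -0.002]
ft_force: [0.5, 0.5, 1.0]
gripper_width: 0.0544
grip_force: 0.0
```

servo_tool([
  {"claw":0.1,"xyz":[0.015,-0.05,0],"spin":0},
  {"claw":0.1,"xyz":[0.03,-0.1,0],"spin":0},
  {"claw":0.1,"xyz":[0.046,-0.15,0],"spin":0},
  {"claw":0.1,"xyz":[0.061,-0.2,0],"spin":0},
  {"claw":0.1,"xyz":[0.076,-0.25,0],"spin":0},
])

```text
clock: 19.25
eef_pos: [0.5445, 0.1433, 0.1499]
tool_rot: [-0.402, 0.916, -0.0, 0.0]
ft_force: [1.4, -0.1, -0.5]
gripper_width: 0.0502
grip_force: 0.0
```

servo_tool([
  {"claw":0.1,"xyz":[0.015,-0.05,0],"spin":0},
  {"claw":0.1,"xyz":[0.03,-0.1,-0.02],"spin":0},
  {"claw":0.1,"xyz":[0.0392,-0.1257,-0.03],"spin":0},
  {"claw":0.1,"xyz":[0.0392,-0.1257,-0.03],"spin":0},
  {"claw":0.1,"xyz":[0.0392,-0.1257,-0.03],"spin":0},
])

```text
clock: 19.88
eef_pos: [0.5832, 0.0197, 0.12]
tool_rot: [-0.402, 0.916, 0.0, -0.0]
ft_force: [0.3, 0.6, -0.2]
gripper_width: 0.0505
grip_force: 0.0
```

Run:
```python
from h import *
s=status.read_state();print(s['clock'],s['eef_pos'],s['ft_force'],s['gripper_width'])
f=cam('scene')['frame']
a=cv2.resize(f[150:230,290:390],(750,600),interpolation=cv2.INTER_CUBIC)
cv2.imwrite('pics/s5.png',a)
```

```text
19.875 [0.58321062 0.01973315 0.12000758] [ 0.28053873  0.62159668 -0.21964653] 0.050528499266214465
```

View pics/s5.png

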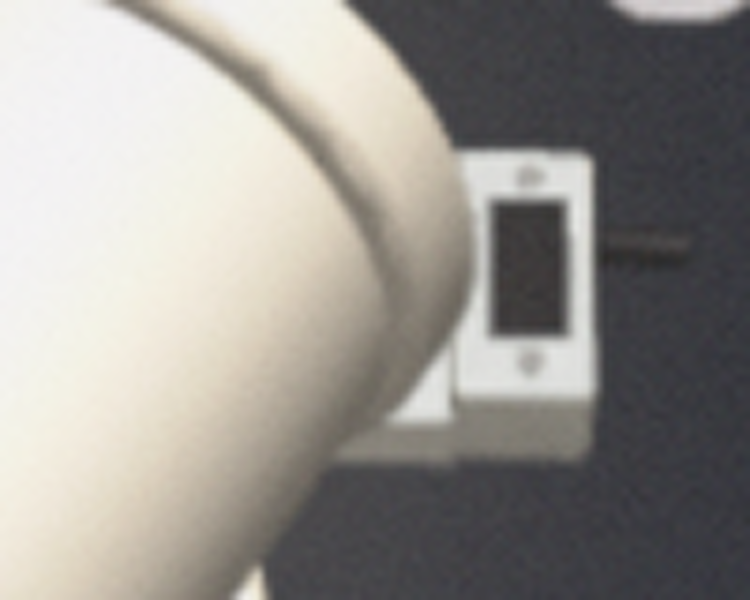

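The arm hides the nest in this picture, so I'll check the jar later. Picking up the square bottle.

servo_tool([
  {"claw":0.1,"xyz":[0,0,-0.03],"spin":0},
  {"claw":0.1,"xyz":[0,0,-0.06],"spin":0},
  {"claw":0.1,"xyz":[0,0,-0.074],"spin":0},
  {"claw":0.1,"xyz":[0,0,-0.074],"spin":0},
  {"claw":0.0,"xyz":[0,0,-0.074],"spin":0},
])

```text
clock: 20.55
eef_pos: [0.584, 0.0195, 0.0469]
tool_rot: [-0.402, 0.916, -0.0, 0.001]
ft_force: [1.2, -0.0, 0.8]
gripper_width: 0.0457
grip_force: 0.0
```

servo_tool([
  {"claw":-0.2,"xyz":[0,0,0],"spin":0},
  {"claw":-0.4,"xyz":[0,0,0],"spin":0},
  {"claw":-1,"xyz":[0,0,0],"spin":0},
  {"claw":-1,"xyz":[0,0,0],"spin":0},
  {"claw":-1,"xyz":[0,0,0],"spin":0},
])

```text
clock: 21.18
eef_pos: [0.5837, 0.0193, 0.0465]
tool_rot: [-0.402, 0.916, -0.0, 0.0]
ft_force: [-1.2, 0.9, 7.8]
gripper_width: 0.0296
grip_force: 30.0
```

servo_tool([
  {"claw":-1,"xyz":[0,0,0.03],"spin":0},
  {"claw":-1,"xyz":[0,0,0.051],"spin":0},
  {"claw":-1,"xyz":[-0.02,0.04,0.051],"spin":0},
  {"claw":-1,"xyz":[-0.04,0.08,0.051],"spin":0},
  {"claw":-1,"xyz":[-0.06,0.12,0.051],"spin":0},
])

```text
clock: 21.8
eef_pos: [0.5227, 0.1403, 0.0971]
tool_rot: [-0.402, 0.916, -0.0, 0.0]
ft_force: [0.8, 0.2, -1.3]
gripper_width: 0.0301
grip_force: 30.0
```

servo_tool([
  {"claw":-1,"xyz":[-0.015,0.03,0],"spin":0},
  {"claw":-1,"xyz":[-0.03,0.061,0],"spin":0},
  {"claw":-1,"xyz":[-0.03,0.061,-0.01],"spin":0},
  {"claw":-1,"xyz":[-0.03,0.061,-0.03],"spin":0},
  {"claw":-1,"xyz":[-0.03,0.061,-0.042],"spin":0},
])

```text
clock: 22.42
eef_pos: [0.4933, 0.1997, 0.054]
tool_rot: [-0.402, 0.916, -0.0, -0.0]
ft_force: [0.1, -0.6, -0.9]
gripper_width: 0.0298
grip_force: 30.0
```

servo_tool([
  {"claw":-1,"xyz":[0,0,-0.004],"spin":0},
  {"claw":-1,"xyz":[0,0,-0.007],"spin":0},
  {"claw":-1,"xyz":[0,0,-0.007],"spin":0},
  {"claw":-1,"xyz":[0,0,-0.007],"spin":0},
  {"claw":-1,"xyz":[0,0,-0.007],"spin":0},
])

```text
clock: 23.05
eef_pos: [0.4935, 0.2003, 0.0481]
tool_rot: [-0.402, 0.916, -0.0, 0.0]
ft_force: [-0.8, -1.1, -1.8]
gripper_width: 0.0296
grip_force: 30.0
```

servo_tool([
  {"claw":-1,"xyz":[0.009,0.0041,0],"spin":0},
  {"claw":-1,"xyz":[0.018,0.0082,0],"spin":0},
  {"claw":-1,"xyz":[0.027,0.0123,0],"spin":0},
  {"claw":-1,"xyz":[0.036,0.0165,0],"spin":0},
  {"claw":-1,"xyz":[0.045,0.0206,0],"spin":0},
])

```text
clock: 23.68
eef_pos: [0.539, 0.2212, 0.0479]
tool_rot: [-0.402, 0.916, -0.0, 0.0]
ft_force: [-0.6, 0.3, 3.2]
gripper_width: 0.03
grip_force: 30.0
```

Going smoothly. Finishing the slide: 54.1 mm in x and 24.7 mm in y remain.

servo_tool([
  {"claw":-1,"xyz":[0.015,0.0068,0],"spin":0},
  {"claw":-1,"xyz":[0.03,0.0137,0],"spin":0},
  {"claw":-1,"xyz":[0.045,0.0205,0],"spin":0},
  {"claw":-1,"xyz":[0.0541,0.0247,0],"spin":0},
  {"claw":-1,"xyz":[0.0541,0.0247,0],"spin":0},
])

```text
clock: 24.3
eef_pos: [0.5933, 0.2459, 0.048]
tool_rot: [-0.402, 0.916, -0.0, 0.001]
ft_force: [2.2, 0.9, 3.5]
gripper_width: 0.0297
grip_force: 30.0
```

servo_tool([
  {"claw":-1,"xyz":[0,0,0],"spin":0},
  {"claw":-0.2,"xyz":[0,0,0],"spin":0},
  {"claw":0.05,"xyz":[0,0,0],"spin":0},
  {"claw":0.1,"xyz":[0,0,0],"spin":0},
  {"claw":0.1,"xyz":[0,0,0.03],"spin":0},
])

```text
clock: 24.92
eef_pos: [0.591, 0.2451, 0.0764]
tool_rot: [-0.402, 0.916, 0.0, -0.002]
ft_force: [-0.6, -0.2, 0.9]
gripper_width: 0.05
grip_force: 0.0
```

servo_tool([
  {"claw":0.1,"xyz":[0,0,0.06],"spin":0},
  {"claw":0.1,"xyz":[0.02,-0.052,0.06],"spin":0},
  {"claw":0.1,"xyz":[0.04,-0.104,0.06],"spin":0},
  {"claw":0.1,"xyz":[0.06,-0.156,0.06],"spin":0},
  {"claw":0.1,"xyz":[0.072,-0.188,0.06],"spin":0},
])

```text
clock: 25.55
eef_pos: [0.6651, 0.055, 0.1379]
tool_rot: [-0.401, 0.916, -0.0, 0.0]
ft_force: [0.5, -0.4, 0.0]
gripper_width: 0.0502
grip_force: 0.0
```

servo_tool([
  {"claw":0.1,"xyz":[0,0,0],"spin":0},
  {"claw":0.1,"xyz":[0,0,-0.04],"spin":0},
  {"claw":0.1,"xyz":[0,0,-0.075],"spin":0},
  {"claw":0.1,"xyz":[0,0,-0.088],"spin":0},
  {"claw":0.1,"xyz":[0,0,-0.088],"spin":0},
])

```text
clock: 26.18
eef_pos: [0.6641, 0.0582, 0.0497]
tool_rot: [-0.402, 0.915, 0.0, -0.0]
ft_force: [0.2, 0.9, 0.3]
gripper_width: 0.05
grip_force: 0.0
```

servo_tool([
  {"claw":-0.2,"xyz":[0,0,0],"spin":0},
  {"claw":-0.4,"xyz":[0,0,0],"spin":0},
  {"claw":-1,"xyz":[0,0,0],"spin":0},
  {"claw":-1,"xyz":[0,0,0],"spin":0},
  {"claw":-1,"xyz":[0,0,0],"spin":0},
])

```text
clock: 26.8
eef_pos: [0.665, 0.0577, 0.0509]
tool_rot: [-0.402, 0.916, -0.0, 0.001]
ft_force: [-1.3, 1.1, 7.7]
gripper_width: 0.0279
grip_force: 30.0
```

servo_tool([
  {"claw":-1,"xyz":[0,0,0.03],"spin":0},
  {"claw":-1,"xyz":[0,0,0.05],"spin":0},
  {"claw":-1,"xyz":[-0.035,0.029,0.05],"spin":0},
  {"claw":-1,"xyz":[-0.07,0.058,0.05],"spin":0},
  {"claw":-1,"xyz":[-0.105,0.087,0.05],"spin":0},
])

```text
clock: 27.42
eef_pos: [0.5585, 0.1453, 0.1003]
tool_rot: [-0.402, 0.916, -0.0, 0.0]
ft_force: [0.4, 1.1, -0.3]
gripper_width: 0.0278
grip_force: 30.0
```

servo_tool([
  {"claw":-1,"xyz":[-0.035,0.029,0],"spin":0},
  {"claw":-1,"xyz":[-0.067,0.056,0],"spin":0},
  {"claw":-1,"xyz":[-0.067,0.056,-0.01],"spin":0},
  {"claw":-1,"xyz":[-0.067,0.056,-0.03],"spin":0},
  {"claw":-1,"xyz":[-0.067,0.056,-0.042],"spin":0},
])

```text
clock: 28.05
eef_pos: [0.4929, 0.2003, 0.0572]
tool_rot: [-0.402, 0.916, -0.0, 0.0]
ft_force: [0.1, 0.3, -0.7]
gripper_width: 0.028
grip_force: 30.0
```

servo_tool([
  {"claw":-1,"xyz":[0,0,-0.004],"spin":0},
  {"claw":-1,"xyz":[0,0,-0.006],"spin":0},
  {"claw":-1,"xyz":[0,0,-0.006],"spin":0},
  {"claw":-1,"xyz":[0,0,-0.006],"spin":0},
  {"claw":-1,"xyz":[0,0,-0.006],"spin":0},
])

```text
clock: 28.68
eef_pos: [0.4929, 0.2006, 0.0524]
tool_rot: [-0.402, 0.916, -0.0, 0.0]
ft_force: [-0.9, 0.3, 7.3]
gripper_width: 0.0281
grip_force: 30.0
```

servo_tool([
  {"claw":-1,"xyz":[0.0136,0.0062,0],"spin":0},
  {"claw":-1,"xyz":[0.0273,0.0125,0],"spin":0},
  {"claw":-1,"xyz":[0.0409,0.0187,0],"spin":0},
  {"claw":-1,"xyz":[0.0555,0.0254,0],"spin":0},
  {"claw":-1,"xyz":[0.0555,0.0254,0],"spin":0},
])

```text
clock: 29.3
eef_pos: [0.5491, 0.2263, 0.0521]
tool_rot: [-0.402, 0.916, -0.0, 0.001]
ft_force: [0.3, -0.2, 5.6]
gripper_width: 0.0279
grip_force: 30.0
```

servo_tool([
  {"claw":-1,"xyz":[0,0,0],"spin":0},
  {"claw":-0.2,"xyz":[0,0,0],"spin":0},
  {"claw":0.05,"xyz":[0,0,0],"spin":0},
  {"claw":0.1,"xyz":[0,0,0],"spin":0},
  {"claw":0.1,"xyz":[0,0,0.03],"spin":0},
])

```text
clock: 29.92
eef_pos: [0.5466, 0.2255, 0.0805]
tool_rot: [-0.402, 0.916, 0.0, -0.002]
ft_force: [0.4, 0.1, -0.1]
gripper_width: 0.0501
grip_force: 0.0
```

servo_tool([
  {"claw":0.1,"xyz":[0,0,0.05],"spin":0},
  {"claw":0.1,"xyz":[0,0,0.1],"spin":0},
  {"claw":0.1,"xyz":[0,-0.05,0.12],"spin":0},
  {"claw":0.1,"xyz":[0,-0.1,0.12],"spin":0},
  {"claw":0.1,"xyz":[0,-0.16,0.12],"spin":0},
])

```text
clock: 30.55
eef_pos: [0.5478, 0.0649, 0.2022]
tool_rot: [-0.403, 0.915, -0.0, 0.0]
ft_force: [1.2, 0.3, -0.3]
gripper_width: 0.05
grip_force: 0.0
```

servo_tool([
  {"claw":0.1,"xyz":[0,-0.05,0],"spin":0},
  {"claw":0.1,"xyz":[0,-0.1,0],"spin":0},
  {"claw":0.1,"xyz":[0,-0.15,0],"spin":0},
  {"claw":0.1,"xyz":[0,-0.2,0],"spin":0},
  {"claw":0.1,"xyz":[0,-0.2,0],"spin":0},
])

```text
clock: 31.18
eef_pos: [0.5478, -0.137, 0.2018]
tool_rot: [-0.4, 0.916, -0.0, -0.0]
ft_force: [-0.1, 0.1, -0.5]
gripper_width: 0.0501
grip_force: 0.0
```

Run:
```python
from h import *
import pickle
s=status.read_state();print(s['clock'],s['eef_pos'],s['ft_force'],s['gripper_width'])
t=cam('top');c=cam('scene');pickle.dump((t,c),open('end.pkl','wb'))
t0=pickle.load(open('top0.pkl','rb'))
g=lambda f:cv2.resize(f[170:320,200:367],(400,359),interpolation=cv2.INTER_CUBIC)[:300]
g=lambda f:cv2.resize(f[175:315,205:365],(400,350),interpolation=cv2.INTER_CUBIC)[:300]
b=cv2.resize(c['frame'][155:295,270:410],(400,400),interpolation=cv2.INTER_CUBIC)
o=np.zeros((600,800,3),np.uint8);o[:300,:400]=g(t0['frame']);o[300:,:400]=g(t['frame']);o[:400,400:]=b
cv2.imwrite('pics/end.png',o)
```

```text
31.175 [ 0.54779811 -0.1370443   0.20177886] [-0.12032222  0.12184196 -0.49404094] 0.050130165122218164
```

View pics/end.png

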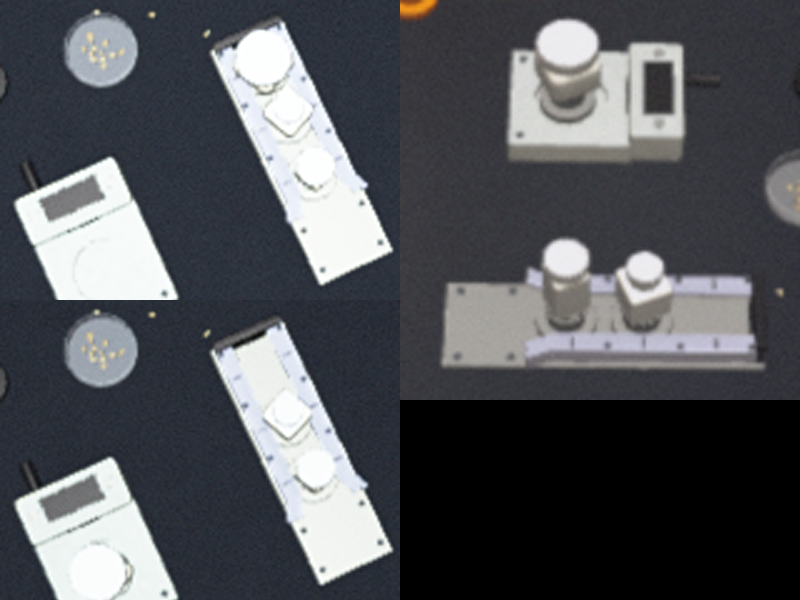

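The before and after top views match for the square bottle (288,112 and 288,412) and the tall bottle (315,167 and 315,468). The jar stands upright, its foot inside the nest ring at (568,98), and the dish has not moved. Handing in.

```bash
python3 -c "
from station import close_job
print(close_job())"
```

```text
the job is handed in; nothing more can be done
None
```

The job is handed in at about 31 s of the 134 s allowed: the wide jar is seated in the reading well's nest, and the square and tall bottles are back at their original places in the lane, upright and let go. The final pictures confirm this, though the judging gave no result back.

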